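# Shut the lamp door and hold the light-guide cam at full lift

## Task

The white light source's lamp door has been left ajar: push it shut until it clicks home flush. Then take the black knob of the cam lever on top, swing the lever up until it stands straight up, where the cam lifts the orange light-guide port highest, and finish with the gripper still holding the lever there, because it springs back when let go. Leave everything else on the bench where it is.

Things in the scene. Friction and masses are not known exactly. Their poses are not given: they have to be found in the camera images.
- light_source: White light source, a fixed box 180 (x) by 300 (y) by 120 (z) mm. Origin: centre of its underside, on the table; its front, with the lamp door, faces its -x (towards the robot); y to the left as the robot sees it, z up. Turned up to 0.25 rad about the vertical. Lever and port stand on its top at y below -10 mm; a loose lens cap lies on the left half.
- lamp_door (a joint): Door angle, rad: 0 shut flush, growing as it opens towards the robot (starts 0.35 to 0.8; stays where put). White panel 125 wide, 92 high (18 to 110 mm above the table), 8 mm thick, on the left half of the front, hinged at its left edge. The catch resists from 0.08 rad, about 5 N at the push point, and draws it to 0 once below 0.03. Bar handle 34 mm above the table sticks out 17 mm.
- lamp_door_hinge (a point): Point on the door's upright hinge line, 64 mm above the table, in the plane of the door's inner face, at (-92, +135) mm in the light source's x, y. Axes turn with the door: -y runs along it to the free edge, -x out of its outer face (8 mm away).
- lamp_door_push (a point): Point on the door's outer face to push at: 100 mm from the hinge line, 25 mm from the free edge, 90 mm above the table, 20 mm below the door's top edge, 56 mm above the handle. Same axes as the hinge point.
- cam_lever (a joint): Lever angle, rad: 0 level, pointing out over the light source's front (-x); 1.571 straight up, the highest lift; 2.4 leaning to the back. Swings in the light source's x-z plane, on the right of its top. Starts 0.15 to 0.7, kept by friction; a return spring grows to about 4 N at the knob when upright and drives the released lever back below 1.1.
- lever_pivot (a point): Point on the lever's axis, in the plane in which the knob swings: (-20, -115, 155) mm in the light source's frame. The axis runs along the light source's y.
- lever_handle: Lever handle: black round knob, 30 mm in diameter with flat sides 26 mm apart (along y), on a steel rod of 10 mm diameter. Origin: centre of the knob, 110 mm from lever_pivot. +x points along the rod to the pivot; y is the pivot axis. Can be pinched from above by its flat sides, fingers closing along y; it turns between the pads as the lever swings.
- guide_port (a joint): Lift in m of the orange light-guide port (34 mm diameter, 28 mm tall, on an aluminium plate riding on the lever's brass eccentric disc, 70 mm left of the knob's plane) = 0.012 x sin(lever angle): 0.012 at most, lever straight up. Its top is 207 mm above the table at lift 0.
- lens_cap: Bystander: loose black disc 48 mm across, 14 mm high, on the light source's top, left rear. Origin: centre of its underside.
- syringe: Bystander: loose red and clear syringe, about 145 mm long and 24 mm wide, 18 mm high, lying on the table in front of the light source's right half. Origin: under its middle, on the table.
- jar: Bystander: loose amber jar, 56 mm diameter, 75 mm high, to the right of the light source. Origin: centre of its underside.
- beaker: Bystander: loose steel beaker, 72 mm diameter, 85 mm high, beside the green mat. Origin: centre of its underside.
- forceps: Bystander: loose steel forceps, 130 mm long, 5 mm high, on the green mat at the right. Origin: under its middle.
- handpiece: Bystander: loose grey handpiece, 140 mm long, 14 mm thick, on the green mat at the right. Origin: under its middle.
- tray: Fixed steel tray 380 by 270 by 50 mm with a black training head (120 mm high), at the left. Origin: centre of its underside.

How it is judged:
On the way, in this order (a step that is already met when the one before it is completed fails the run):
1. the lamp door is shut and seated on its catch, before the lever is raised (value of joint lamp_door below 0.025 rad and value of joint cam_lever below 1.1 rad), for 0.2 s.
2. the lever is straight up, the port at its highest, held by the fingers, the door still shut (value of joint lamp_door below 0.025 rad and contact force between the fingers and lever_handle above 1 N and value of joint cam_lever between 1.371 and 1.771 rad and value of joint guide_port above 0.0115 m), for 0.3 s.
At the end, for the whole second after the job is handed in: Lamp door shut on its catch (below 0.025 rad); cam lever within 0.2 rad of straight up (1.371 to 1.771 rad) and still (under 0.1 rad/s), port lifted more than 11.5 mm, with the fingers still bearing on the lever's handle with more than 1 N, all through the last second (all of step 2 and velocity of joint cam_lever between -0.1 and 0.1 rad/s); the arm keeps its last pose, push and grip.
It fails at once if a bystander is pushed from its place (more than 30 mm): lens cap, syringe, jar, beaker, forceps or handpiece (distance of any of lens_cap, syringe, jar, beaker, forceps, handpiece from where it was at the start of the episode above 0.03 m).
It also fails if it takes over 48 s, if anything falls off the work surface, if the arm or the gripper's body presses on something with over 40 N, if the wrist force passes 120 N, or if a joint passes its speed limit or range.

## Robot

A 7-joint arm with a two-finger parallel gripper is mounted at the origin on the work surface. World frame = base frame: x ahead of the robot, y to its left, z up, the work surface at z = 0. Lengths are in m, angles in rad, forces in N, time in s.
With the tool pointing down it reaches from about 0.4 to 0.875 m from the base axis. Payload 19.3 kg.
Tool frame: the origin (TCP) lies at the very end of the fingers, on their centre line; the grasp point (between the pads) lies 19 mm behind it; z points along the fingers, y is the direction in which the jaws open and shut (so a half turn about z gives the same grasp; the last joint's range is limited). The gripper opens to 85 mm and grips with 20 to 120 N. Pads are 22 mm wide; open, the fingers measure 114 mm over their backs; the gripper's body (76 mm by 85 mm) begins 54 mm behind the grasp point. The pads swing forward as they close: fully open they stand 13 mm farther back than shut.
Start: joints at [-1.363, 0.521, -0.036, 1.599, 0.021, 1.021, -0.113], TCP at [0.171, 0.601, 0.231] pointing down, gripper open.
Joint ranges: [-2.91, 2.91], [-0.3, 2.13], [-1.5, 1.42], [0.17, 2.43], [-1.26, 4.41], [0.16, 1.93], [-2.52, 2.52]. Speed limits (rad/s): [1.89, 1.89, 2.39, 2.39, 3.01, 3.01, 3.01].

## Interface

Orientations are given as [roll, pitch, yaw] about the fixed x, y, z axes, in that order (R = Rz(yaw) Ry(pitch) Rx(roll)).
In Python, from workcell import bot, grab_frame, calibration, workorder gives the robot as it stands.
- The arm moves only by the tool move_arm, never from a script. Its arguments are lists of equal length, an entry for each row: "jaw": the closure in counts, from 0 (fully open) to 255 (shut); "dp": the shift along the tool's x, y, z in units of 800 mm (1.0 is 800 mm), a list of three; "rotation": the turn, a rotation vector about the tool's x, y, z in units of pi rad (1.0 is pi rad), a list of three. In form: {"jaw": [jaw, ...], "dp": [[dx, dy, dz], ...], "rotation": [[rx, ry, rz], ...]}. A call has 1 to 10 rows; each row shifts and turns the commanded pose from where the row before left it, along the tool's axes as they then stand; what a row does not reach is not made up. A row lasts 1/8 s, in which the tool goes at most 62.5 mm and 10.7 degrees, less where a joint would pass 70% of its speed; a pose out of reach is approached as far as the arm can. A call with a number of a shift or a turn outside -1 to 1 is refused whole. A call with a gripper value outside its range is refused whole. The fingers move at their own pace and stop on an object; "squeeze" is the grip in N (left out, the last holds). Time passes only in rows, so rows that do not move let the fingers close. It gives the time, the measured TCP pose, the force and the opening at its end, in the units of the state.
- bot.observe(): the state, without advancing time (a new reading comes with each control period).
- grab_frame(name): name is "scene" or "top" or "wrist"; returns the picture (400x640x3 uint8, blue, green, red); there is no depth.
- calibration(name): a dict with "camera_matrix" (3x3 intrinsics, pixels), "T" (4x4, takes a point from camera to world coordinates). Camera axes: x right, y down, z forward; pixel columns grow to the right and rows downward; lengths in m; the calibration is good to about 2 mm. A picture is of the moment at which its call begins: read the wrist's pose just before it. calibration takes no time and is no camera call; for the wrist camera it gives the pose at the moment of the call.
- workorder.job_done(): hands the job in, once; it reports no verdict.
The state is a dict: "clock": time; "qpos": joint angles; "qd": joint speeds; "joint_efforts": joint torques, N m; "position": TCP position; "tool_rot": TCP orientation; "force": force on the tool from outside, world axes, zero at the start; "moment": the same for the moment, N m; "grip_width": finger opening in m.
Only numpy, scipy, OpenCV 4.12 (cv2) and the standard library are available. Lean on these libraries where they do the work, as an engineer would, in place of code of your own. Each camera call takes 0.05 s, during which the arm holds its last target. There are 200 camera calls.

## Working session

There is one attempt and no reset: what is moved stays moved. The work goes in short steps, Python scripts to look and compute and a tool call to move; the robot and the scene stay as the last step left them, time stands still between calls to the robot, and variables do not carry over. Pictures are saved under pics/ and viewed, about 8 in all and at most 12, crops included, and the job is handed in when it is done.

Besides the shell and the picture viewer there is one more tool, called after "Call:" by a JSON object that holds its "fn" and its "kwargs". move_arm: Moves the arm, as the interface text tells. Shifts and turns lie within -1 to 1; 1 stands for 800 mm of shift or pi rad of turn. Its arguments: {"type":"object","properties":{"jaw":{"type":"array","items":{"type":"number"}},"dp":{"type":"array","items":{"type":"array","items":{"type":"number","minimum":-1,"maximum":1}}},"rotation":{"type":"array","items":{"type":"array","items":{"type":"number","minimum":-1,"maximum":1}}},"squeeze":{"type":"number"}},"required":["jaw","dp","rotation"]}

```bash
mkdir -p pics; ls; python3 - <<'E'
from workcell import bot, grab_frame, calibration
import cv2,numpy as np
s=bot.observe(); print({k:np.round(v,3) for k,v in s.items()})
for n in ("scene","top"):
    cv2.imwrite(f"pics/{n}0.png",grab_frame(n)); c=calibration(n); print(n,np.round(c["camera_matrix"],1).tolist(),np.round(c["T"],3).tolist())
E
```

```text
pics
{'clock': np.float64(0.0), 'qpos': array([-1.363,  0.522, -0.036,  1.6  ,  0.021,  1.021, -0.113]), 'qd': array([-0.002,  0.   ,  0.001,  0.001,  0.001, -0.   , -0.001]), 'joint_efforts': array([ 1.0000e-03, -9.2710e+01,  1.9800e+00, -3.6991e+01,  1.8000e-02,
        8.0000e-03,  0.0000e+00]), 'position': array([0.171, 0.601, 0.231]), 'tool_rot': array([-3.14 ,  0.   ,  2.864]), 'force': array([ 0.243,  0.525, -0.12 ]), 'moment': array([-0.021,  0.024,  0.037]), 'grip_width': np.float64(0.085)}
scene [[493.5, 0.0, 326.6], [0.0, 493.5, 193.0], [0.0, 0.0, 1.0]] [[-0.61, 0.608, -0.509, 1.322], [0.793, 0.457, -0.403, 0.581], [-0.012, -0.649, -0.76, 1.31], [0.0, 0.0, 0.0, 1.0]]
top [[388.7, 0.0, 322.1], [0.0, 388.7, 206.5], [0.0, 0.0, 1.0]] [[0.058, -0.972, 0.229, 0.218], [-0.998, -0.055, 0.018, -0.045], [-0.005, -0.229, -0.973, 1.507], [0.0, 0.0, 0.0, 1.0]]
```

View pics/scene0.png

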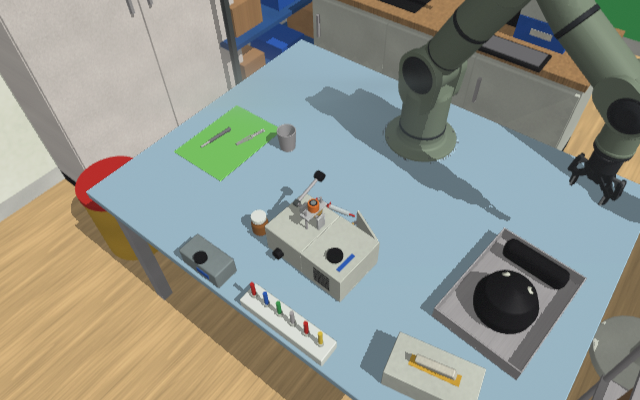

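View pics/top0.png

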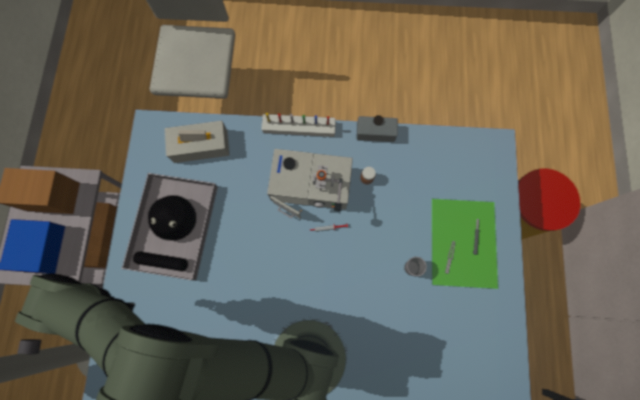

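Scene: the box is at about (325,245), with the door open towards the robot, the knob at (319,176) and the orange port at (314,206). Top: the box spans (268-352, 150-207), the knob is near (337,207), the syringe at (330,227). I'll enlarge both.

```bash
python3 - <<'E'
import cv2,numpy as np
a=cv2.imread("pics/scene0.png")[160:310,240:390]; b=cv2.imread("pics/top0.png")[140:240,255:390]
a=cv2.resize(a,(600,600)[:2],interpolation=cv2.INTER_CUBIC)[:, :]
cv2.imwrite("pics/sc.png",cv2.resize(a,(600,600)))
cv2.imwrite("pics/tc.png",cv2.resize(b,None,fx=5.5,fy=5.5,interpolation=cv2.INTER_CUBIC))
E
```

```text
(no output)
```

View pics/sc.png

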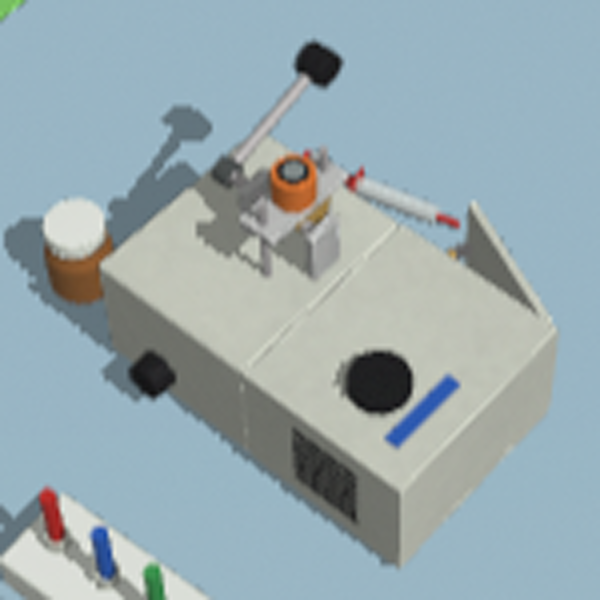

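View pics/tc.png

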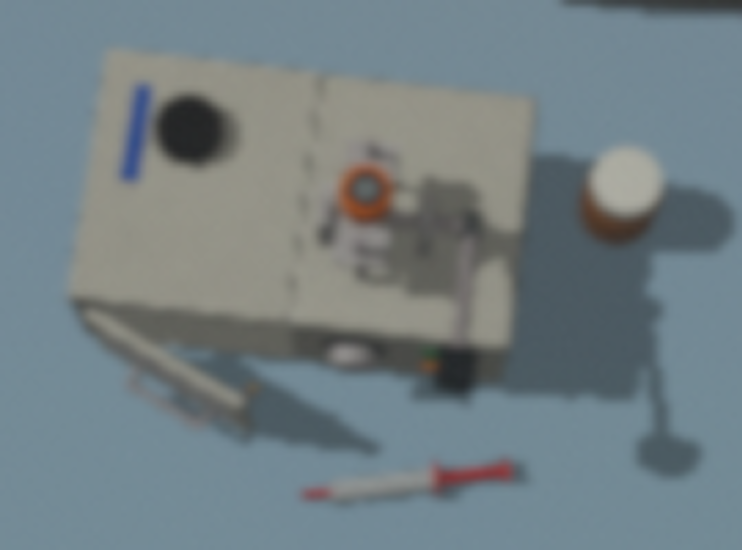

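```bash
cat > geo.py <<'E'
import numpy as np
from scipy.spatial.transform import Rotation as R
# world <- light source; p = x,y,yaw,door,lever
def L2W(p,q): return R.from_euler('z',p[2]).apply(q)+np.array([p[0],p[1],0])
def door(p,a,out,z):  # a along door from hinge, out of inner face
    d=p[3]; y=np.array([-np.sin(d),-np.cos(d)]); n=np.array([-np.cos(d),np.sin(d)])
    return L2W(p,np.r_[np.array([-.092,.135])+a*y+out*n,z])
def knob(p,l=None):
    l=p[4] if l is None else l
    return L2W(p,np.array([-.020-.11*np.cos(l),-.115,.155+.11*np.sin(l)]))
def proj(c,X):
    T=np.array(c["T"]); q=T[:3,:3].T@(X-T[:3,3]); K=np.array(c["camera_matrix"]); u=K@q; return u[:2]/u[2]
E
python3 - <<'E'
from geo import *
from workcell import calibration
from scipy.optimize import least_squares
cs,ct=calibration("scene"),calibration("top")
S=lambda u,v: np.array([240+u/4-.4,160+v/4-.4]); T=lambda u,v: np.array([255+u/5.5-.4,140+v/5.5-.4])
l=lambda *q: (lambda p: L2W(p,np.array(q)))
pt=lambda p: L2W(p,np.array([-.020,-.045,.207+.012*np.sin(p[4])]))
obs=[(cs,S(403,488),l(.09,.15,.12)),(cs,S(102,267),l(.09,-.15,.12)),(cs,S(555,328),l(-.09,.15,.12)),(cs,S(400,566),l(.09,.15,0)),
(cs,S(472,203),lambda p:door(p,.125,.004,.11)),(cs,S(318,63),knob),
(ct,T(107,50),l(.09,.15,.12)),(ct,T(535,98),l(.09,-.15,.12)),(ct,T(510,345),l(-.09,-.15,.12)),(ct,T(70,298),l(-.09,.15,.12)),
(ct,T(242,405),lambda p:door(p,.125,.004,.11)),(ct,T(456,368),knob)]
f=lambda p: np.concatenate([proj(c,X(p))-o for c,o,X in obs])
r=least_squares(f,[.65,0,0,.5,.4],loss='soft_l1'); p=r.x
print(p.round(4)); print(f(p).reshape(-1,2).round(1).tolist())
np.save("p.npy",p)
print("push",door(p,.1,.008,.09),"knob",knob(p),"up",knob(p,np.pi/2),"port",pt(p), 'portpix',proj(cs,pt(p))*4-[960,640])
E
```

```text
[ 0.6602  0.0325 -0.0594  0.4194  0.328 ]
[[-0.0, 1.0], [-1.3, -0.8], [1.5, -0.2], [0.3, 2.4], [0.1, -0.5], [0.1, -0.1], [-0.1, -0.2], [0.6, -0.3], [0.3, 0.7], [-0.5, 0.1], [0.6, 0.0], [0.3, 0.1]]
push [0.52322397 0.08769554 0.09      ] knob [ 0.52947327 -0.0748877   0.19043463] up [ 0.63342588 -0.08107172  0.265     ] port [ 0.63758275 -0.01119525  0.2108656 ] portpix [292.93005639 169.45462356]
```

Both views agree to within about 1-2 px: box at (0.660, 0.033), yaw -0.059, door 0.42 rad, lever 0.33 rad. I'll turn the tool to the box's yaw, close the jaws and move in front of the door.

Call:
{"fn": "move_arm", "kwargs": {"jaw": [255,255,255,255,255,255,255,255,255,255], "dp": [[0,0,0],[0,0,0],[-0.027,-0.0445,0],[-0.027,-0.0445,0],[-0.027,-0.0445,0],[-0.027,-0.0445,0],[-0.027,-0.0445,0],[-0.027,-0.0445,0],[-0.027,-0.0445,0],[-0.027,-0.0445,0]], "rotation": [[0,0,-0.035],[0,0,-0.035],[0,0,0],[0,0,0],[0,0,0],[0,0,0],[0,0,0],[0,0,0],[0,0,0],[0,0,0]], "squeeze": 40}}

```text
clock: 1.35
position: [0.3279, 0.3053, 0.2312]
tool_rot: [-3.141, -0.0, 3.084]
force: [0.8, 0.9, -0.3]
grip_width: -0.0003
```

Call:
{"fn": "move_arm", "kwargs": {"jaw": [255,255,255,255,255,255,255,255,255,255], "dp": [[-0.027,-0.0445,0],[-0.027,-0.0445,0],[-0.027,-0.0445,0],[-0.027,-0.0445,0],[-0.027,-0.0445,0],[-0.027,-0.0445,0],[0,0,0.048],[0,0,0.048],[0,0,0.048],[0,0,0.048]], "rotation": [[0,0,0],[0,0,0],[0,0,0],[0,0,0],[0,0,0],[0,0,0],[0,0,0],[0,0,0],[0,0,0],[0,0,0]]}}

```text
clock: 2.6
position: [0.4444, 0.0859, 0.0765]
tool_rot: [3.142, 0.0, 3.084]
force: [0.7, 0.2, 0.5]
grip_width: 0.0002
```

```bash
cat > st.py <<'E'
from geo import *
from workcell import bot,grab_frame,calibration
def st():
    s=bot.observe(); p=np.load("p.npy"); R0=R.from_euler('z',p[2])
    print("t",round(float(s["clock"]),2),"local",R0.inv().apply(np.array(s["position"])-[p[0],p[1],0]).round(4),"F",R0.inv().apply(s["force"]).round(1),"rot",np.round(s["tool_rot"],3),"w",round(float(s["grip_width"]),4)); print(np.round(s["qpos"],2))
    return s,p
E
python3 - <<'E'
from st import *
import cv2
st(); cv2.imwrite("pics/w1.png",np.vstack([grab_frame("wrist")[:,:],])); cv2.imwrite("pics/s1.png",cv2.resize(grab_frame("scene")[130:310,240:440],(666,600)))
E
```

```text
t 2.6 local [-0.2186  0.0405  0.0765] F [0.6 0.2 0.5] rot [3.142 0.    3.084] w 0.0002
[-0.39  0.52  0.09  2.17 -0.1   0.46  1.29]
```

View pics/w1.png

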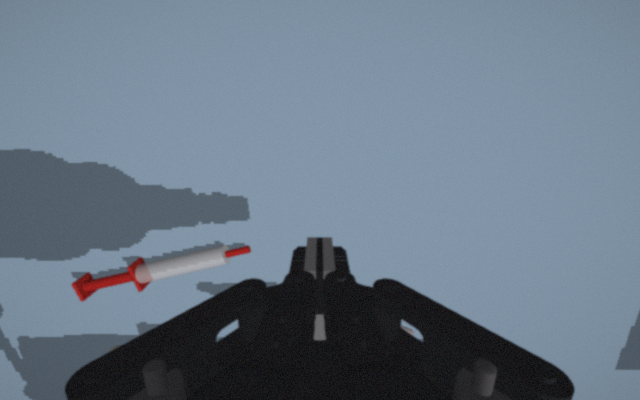

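The wrist camera faces back to the robot and shows the syringe at (165,270), clear of the fingers. Next I push along the box's +x.

Call:
{"fn": "move_arm", "kwargs": {"jaw": [255,255,255,255,255,255,255,255,255], "dp": [[-0.025,0,0],[-0.025,0,0],[-0.0125,0,0],[-0.0125,0,0],[-0.0125,0,0],[-0.0125,0,0],[-0.0075,0,0],[-0.005,0,0],[0,0,0]], "rotation": [[0,0,0],[0,0,0],[0,0,0],[0,0,0],[0,0,0],[0,0,0],[0,0,0],[0,0,0],[0,0,0]]}}

```text
clock: 3.82
position: [0.5344, 0.0807, 0.0776]
tool_rot: [-3.142, 0.0, 3.084]
force: [-0.7, 1.1, 0.1]
grip_width: 0.0
```

```bash
python3 -c "
from st import *
st()"
```

```text
t 3.83 local [-0.1284  0.0406  0.0776] F [-0.8  1.1  0.1] rot [-3.142  0.     3.084] w 0.0
[-0.33  0.61  0.09  1.95 -0.1   0.59  1.34]
```

Small steps through the catch now.

Call:
{"fn": "move_arm", "kwargs": {"jaw": [255,255,255,255,255,255], "dp": [[-0.004,0,0],[-0.004,0,0],[-0.004,0,0],[-0.004,0,0],[-0.004,0,0],[0,0,0]], "rotation": [[0,0,0],[0,0,0],[0,0,0],[0,0,0],[0,0,0],[0,0,0]]}}

```text
clock: 4.58
position: [0.5507, 0.0799, 0.0777]
tool_rot: [3.141, 0.001, 3.084]
force: [0.0, 0.5, 1.0]
grip_width: 0.0002
```

```bash
python3 -c "
from st import *
st()"
```

```text
t 4.58 local [-0.1121  0.0407  0.0777] F [-0.   0.5  1. ] rot [3.141e+00 1.000e-03 3.084e+00] w 0.0002
[-0.32  0.63  0.09  1.9  -0.1   0.61  1.35]
```

Call:
{"fn": "move_arm", "kwargs": {"jaw": [255,255,255], "dp": [[-0.0025,0,0],[-0.0025,0,0],[0,0,0]], "rotation": [[0,0,0],[0,0,0],[0,0,0]]}}

```text
clock: 4.95
position: [0.5528, 0.0796, 0.0774]
tool_rot: [-3.141, -0.003, 3.084]
force: [-8.4, -0.0, 2.6]
grip_width: 0.0003
```

```bash
python3 -c "
from st import *
import cv2
st()
cv2.imwrite('pics/s2.png',cv2.resize(grab_frame('scene')[130:310,240:440],(666,600)))
"
```

```text
t 4.95 local [-0.11    0.0406  0.0774] F [-8.4 -0.5  2.6] rot [-3.141e+00 -3.000e-03  3.084e+00] w 0.0003
[-0.31  0.63  0.09  1.9  -0.1   0.62  1.35]
```

View pics/s2.png

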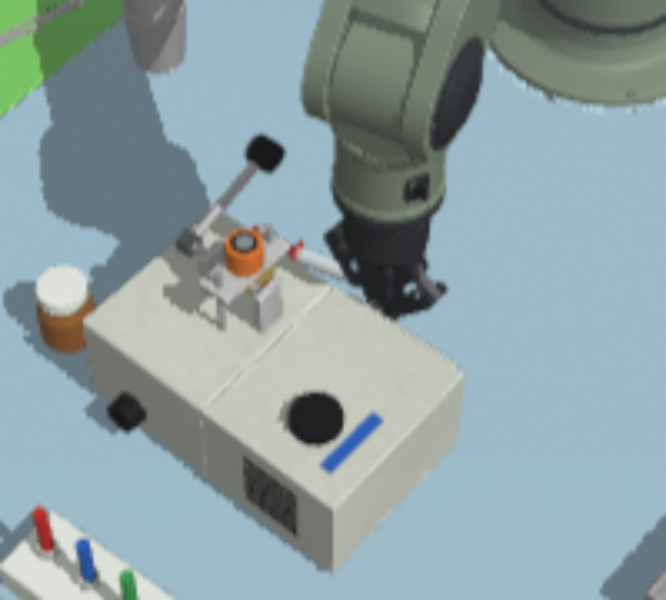

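The door edge no longer stands out from the box. The 8 N could be the hard stop or the catch, so I'll press a little further to tell which.

Call:
{"fn": "move_arm", "kwargs": {"jaw": [255,255,255,255], "dp": [[-0.002,0,0],[-0.002,0,0],[0,0,0],[0,0,0]], "rotation": [[0,0,0],[0,0,0],[0,0,0],[0,0,0]]}}

```text
clock: 5.5
position: [0.553, 0.0795, 0.0771]
tool_rot: [-3.14, -0.009, 3.084]
force: [-29.2, 1.3, 21.1]
grip_width: -0.0002
```

```bash
python3 -c "
from st import *
st()"
```

```text
t 5.5 local [-0.1098  0.0405  0.0771] F [-29.2  -0.5  21.1] rot [-3.14  -0.009  3.084] w -0.0002
[-0.31  0.64  0.09  1.89 -0.1   0.63  1.35]
```

Position is fixed at the hard stop under 29 N, so the door is home. I'll back off, rise and shift in line with the lever.

Call:
{"fn": "move_arm", "kwargs": {"jaw": [255,255,255,255,255,255,90,90,90,90], "dp": [[0.03,0,0],[0.08,0,0],[0,0,-0.06],[0,0,-0.06],[0,0,-0.06],[0,0,-0.06],[0,-0.0485,0],[0,-0.0485,0],[0,-0.0485,0],[0,-0.0485,0]], "rotation": [[0,0,0],[0,0,0],[0,0,0],[0,0,0],[0,0,0],[0,0,0],[0,0,0],[0,0,0],[0,0,0],[0,0,0]]}}

```text
clock: 6.75
position: [0.462, -0.0718, 0.2699]
tool_rot: [3.142, 0.001, 3.084]
force: [1.0, 0.6, 0.2]
grip_width: 0.0555
```

```bash
python3 - <<'E'
from st import *
import cv2
s,p=st(); b=grab_frame('top'); print("knob top px",proj(calibration("top"),knob(p)), "shut free edge", proj(calibration("top"),door([*p[:3],0,0],.125,.008,.11)))
a=grab_frame('scene'); print(proj(calibration("scene"),knob(p)))
cv2.imwrite('pics/s3.png',np.hstack([cv2.resize(a[140:260,270:390],(400,400)),cv2.resize(b[140:240,265:365],(400,400))]))
E
```

```text
t 6.75 local [-0.1916 -0.1159  0.2699] F [1.  0.7 0.2] rot [3.142e+00 1.000e-03 3.084e+00] w 0.0555
[-0.18  0.23  0.24  1.96 -0.07  0.96  1.61]
knob top px [337.78669299 206.57205493] shut free edge [304.18849528 201.427495  ]
[319.17200346 175.28383781]
```

View pics/s3.png

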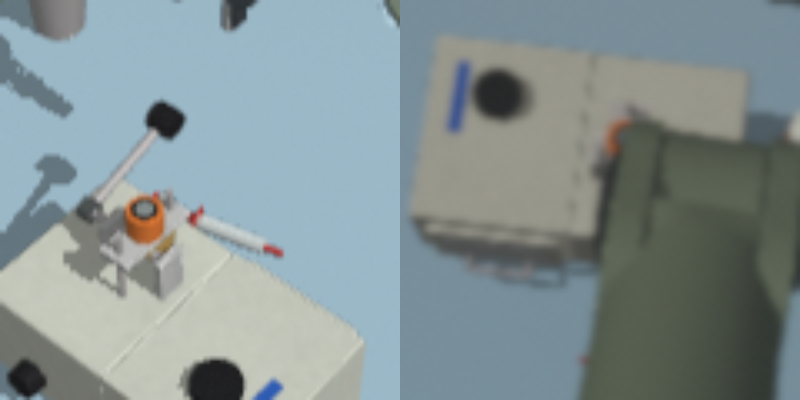

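The door lies flush along the front in the top view (410-600, 225-245), and the lever hasn't moved, with its knob at about (165,120). Now I go down over the knob and close.

Call:
{"fn": "move_arm", "kwargs": {"jaw": [90,90,90,90,90,90,255,255,255,255], "dp": [[-0.042,0,0],[-0.0425,0.001,0],[0,0,0.031],[0,0,0.031],[0,0,0.031],[0,0,0.031],[0,0,0],[0,0,0],[0,0,0],[0,0,0]], "rotation": [[0,0,0],[0,0,0],[0,0,0],[0,0,0],[0,0,0],[0,0,0],[0,0,0],[0,0,0],[0,0,0],[0,0,0]], "squeeze": 40}}

```text
clock: 8.1
position: [0.5298, -0.074, 0.1712]
tool_rot: [-3.141, 0.001, 3.083]
force: [-1.9, -4.8, 0.6]
grip_width: 0.0253
```

```bash
python3 - <<'E'
from st import *
import cv2
st()
a=grab_frame('scene');w=grab_frame('wrist')
cv2.imwrite('pics/s4.png',np.hstack([cv2.resize(a[120:240,260:380],(400,400)),cv2.resize(w,None,fx=.625,fy=1)]))
E
```

```text
t 8.1 local [-0.1239 -0.1141  0.1712] F [-1.6 -4.9  0.6] rot [-3.141e+00  1.000e-03  3.083e+00] w 0.0253
[-0.13  0.47  0.21  1.91 -0.13  0.78  1.67]
```

View pics/s4.png

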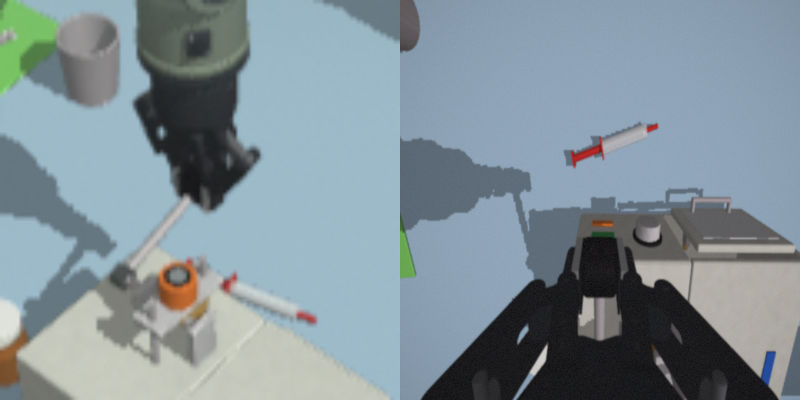

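The knob is between the pads (opening 25.3 mm), and the wrist view shows the door flush. Now I raise the lever along its arc.

Call:
{"fn": "move_arm", "kwargs": {"jaw": [255,255,255,255,255,255], "dp": [[-0.0064,-0.001,-0.0155],[-0.008,0,-0.0144],[-0.0106,0,-0.0144],[-0.0114,0,-0.0119],[-0.0138,0,-0.0113],[0,0,0]], "rotation": [[0,0,0],[0,0,0],[0,0,0],[0,0,0],[0,0,0],[0,0,0]]}}

```text
clock: 8.95
position: [0.5707, -0.0768, 0.2254]
tool_rot: [3.142, 0.001, 3.084]
force: [-3.6, -0.1, 8.0]
grip_width: 0.0254
```

```bash
python3 - <<'E'
from st import *
st()
E
```

```text
t 8.95 local [-0.0829 -0.1144  0.2254] F [-3.6 -0.3  8. ] rot [3.142e+00 1.000e-03 3.084e+00] w 0.0254
[-0.13  0.46  0.23  1.75 -0.12  0.95  1.66]
```

On the arc: 0.957 rad against 0.95 planned.

Call:
{"fn": "move_arm", "kwargs": {"jaw": [255,255,255,255,255,255,255], "dp": [[-0.014,0,-0.0088],[-0.0162,0,-0.0075],[-0.0157,0,-0.005],[-0.0176,0,-0.0033],[-0.0166,0,-0.001],[0,0,0],[0,0,0]], "rotation": [[0,0,0],[0,0,0],[0,0,0],[0,0,0],[0,0,0],[0,0,0],[0,0,0]]}}

```text
clock: 9.82
position: [0.6335, -0.0805, 0.245]
tool_rot: [-3.141, 0.001, 3.084]
force: [-1.5, -2.7, -2.2]
grip_width: 0.0252
```

```bash
python3 - <<'E'
from st import *
import cv2
s,p=st()
a=grab_frame('scene');w=grab_frame('wrist');print(proj(calibration("scene"),knob(p,np.pi/2)))
cv2.imwrite('pics/s5.png',np.hstack([cv2.resize(a[120:240,260:380],(400,400)),cv2.resize(w,None,fx=.625,fy=1)]))
E
```

```text
t 9.82 local [-0.02   -0.1145  0.245 ] F [-1.3 -2.8 -2.2] rot [-3.141e+00  1.000e-03  3.084e+00] w 0.0252
[-0.12  0.54  0.23  1.56 -0.14  1.06  1.66]
[294.43345185 178.10176037]
```

View pics/s5.png

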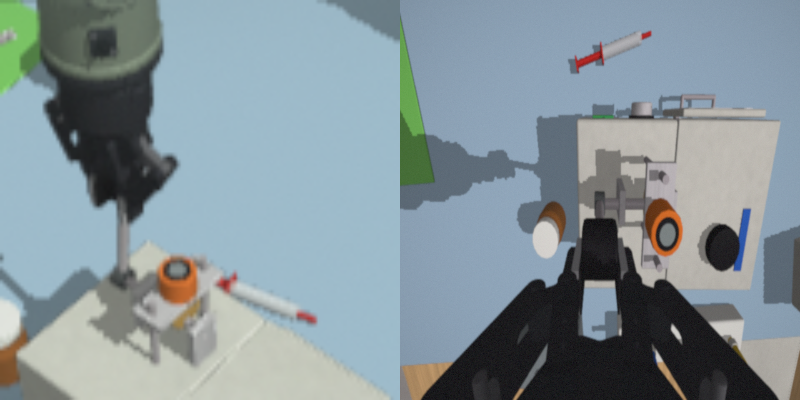

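The rod stands vertical (scene (125,200-275)) with the knob between the pads, the port raised, the door flush and the cap in place. I'll hold for 1 s, check, and hand in.

Call:
{"fn": "move_arm", "kwargs": {"jaw": [255,255,255,255,255,255,255,255], "dp": [[0,0,0],[0,0,0],[0,0,0],[0,0,0],[0,0,0],[0,0,0],[0,0,0],[0,0,0]], "rotation": [[0,0,0],[0,0,0],[0,0,0],[0,0,0],[0,0,0],[0,0,0],[0,0,0],[0,0,0]]}}

```text
clock: 10.92
position: [0.6336, -0.0806, 0.245]
tool_rot: [-3.142, -0.0, 3.084]
force: [-4.4, -4.1, -3.2]
grip_width: 0.0251
```

```bash
python3 - <<'E'
from st import *
from workcell import workorder
s,p=st()
if s["grip_width"]>.022: print(workorder.job_done())
E
```

```text
t 10.93 local [-0.0198 -0.1145  0.245 ] F [-4.1 -4.4 -3.2] rot [-3.142 -0.     3.084] w 0.0251
[-0.12  0.54  0.23  1.56 -0.14  1.06  1.66]
the job is handed in; nothing more can be done
None
```

I pushed the lamp door shut, then raised the cam lever by its knob until it stood straight up. I handed the job in at about 11 s with the gripper still holding it.

- **Door:** the fingers stopped against it under about 29 N without moving further, and later pictures show it flush with the box front.
- **Lever:** from the gripper position it stands at about 1.57 rad, with perhaps 0.05 rad of error from locating the box. The gripper pose did not change during a 1 s hold.
- **Grip:** the jaws were stopped by the knob at 25.1 mm (its flats are 26 mm apart), with 40 N of grip set. The wrist read about 4 N backwards, matching the return spring.
- **Bystanders:** the lens cap, syringe and jar looked undisturbed in the last pictures. I did not compare the beaker, forceps and handpiece before and after, but the arm worked well away from them.

No check failed or disagreed. I could not read the door angle, lever angle or port lift directly, so those rest on the pictures, forces and gripper position.

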